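# Change of wheels at the belt grinder's spares tray

### The arm

A 6-joint arm with a two-finger parallel gripper is mounted at the origin on the work surface. World frame = base frame: x ahead of the robot, y to its left, z up, the work surface at z = 0. Lengths are in m, angles in degrees, forces in N, time in s.
With the tool pointing down it reaches from about 0.225 to 0.725 m from the base axis. Payload 3.1 kg.
Tool frame: the origin (TCP) lies at the very end of the fingers, on their centre line; the grasp point (between the pads) lies 19 mm behind it; z points along the fingers, y is the direction in which the jaws open and shut (so a half turn about z gives the same grasp; the last joint's range is limited). The gripper opens to 85 mm and grips with 20 to 120 N. Pads are 22 mm wide; open, the fingers measure 114 mm over their backs; the gripper's body (76 mm by 85 mm) begins 54 mm behind the grasp point. The pads swing forward as they close: fully open they stand 13 mm farther back than shut.
Start: joints at [-78.083, 2.75, 5.684, 92.934, 0, 82.678], TCP at [0.173, -0.496, 0.231] pointing down, gripper open.
Joint ranges: [-166.93, 166.93], [-56.73, 111.36], [-69.38, 81.34], [-121.58, 131.49], [-85.45, 84.26], [-180, 180]. Speed limits (degrees/s): [159.86, 159.86, 180, 180, 180, 180].

### API

Orientations are given as [roll, pitch, yaw] about the fixed x, y, z axes, in that order (R = Rz(yaw) Ry(pitch) Rx(roll)).
In Python, from station import env gives the robot as it stands. Calls block until the motion is done:
- env.goto(position, orientation): joint-space move of the TCP to a pose.
- env.servo_line(position, attitude=None, speed=0.15, guard=None): straight line of the TCP; attitude=None keeps the orientation; speed is the mean speed in m/s. With guard (N) it stops when the force on the tool has changed by that much, and returns True; else False.
- env.set_joints(angles): joint-space move.
- env.gripper_to(opening, grip_force=None): finger opening in m; grip_force is the grip in N (None keeps the last); returns when the fingers have stopped.
- env.dwell(seconds).
- env.solve_ik(position, orientation): joint angles nearest the present ones, or None.
- env.state(): the state.
- env.read_camera(name): name is "side" or "top"; returns the picture (384x512x3 uint8, red, green, blue); there is no depth.
- env.camera_params(name): a dict with "vfov" (degrees; the focal length in pixels is half the picture's height over the tangent of half this angle, whatever the lens; pixels are square), "cx", "cy" (the principal point, pixels), "world_to_cam" (4x4, takes a point from world to camera coordinates). Camera axes: x right, y up, looking along -z (the intrinsics and any distortion apply to the point x, -y, -z); pixel columns grow to the right and rows downward; lengths in m; the calibration is good to about 2 mm. A picture is of the moment at which its call begins. camera_params takes no time and is no camera call.
A pose or a line that the arm cannot do raises env.PlanningError and nothing moves.
- env.finish_job(): hands the job in, once; it reports no verdict.
The state is a dict: "time": time; "qpos": joint angles; "joint_velocities": joint speeds; "effort": joint torques, N m; "tcp_pos": TCP position; "orientation": TCP orientation; "force": force on the tool from outside, world axes, zero at the start; "torque": the same for the moment, N m; "width": finger opening in m.
Only numpy, scipy, OpenCV 4.12 (cv2) and the standard library are available. Lean on these libraries where they do the work, as an engineer would, in place of code of your own. Each camera call takes 0.05 s, during which the arm holds its last target.

### The job

The aluminium tracking wheel is wanted for the belt grinder, but on the spares tray the spray can and the oil tin stand in front of it: first stand both of them aside on the rubber bench mat, then lift the aluminium wheel out over the tray's lip and stand it in the parts dish. Next put away the rubber-tyred wheel that stands on the bench: set it in the middle of the round pad in the tray that has just come free, and finally put the can and the tin back, each where it stood at the start. Keep everything upright, set things down rather than let them fall, and do not shift the white roller and the screw jar that stand in the tray.

Things in the scene. Friction and masses are not known exactly. Their poses are not given: they have to be found in the camera images.
- can_mid (a point): Spray can standing in the front row of the tray, left or right of the tin: white round body 52 mm in diameter and 114 mm tall with a grey band, black cap 42 mm in diameter, 140 mm tall in all, 0.3 kg. Point: its centre, 70 mm above its foot; z up. Gripped on the upper part of the white body, about 95 mm above the foot, its neighbours are cleared.
- tin_mid (a point): Oil tin standing in the front row of the tray: rectangular steel tin with a paper label, 40 mm (its x) by 62 mm (its y) by 112 mm tall, black cap to 128 mm, 0.34 kg. Point: centre of the body, 56 mm above its foot; z up. Its x starts nearly along the tray's x: grip across the 40 mm, about 95 mm above the foot. Can and tin stand 94 mm apart along the tray's y, 57 mm before the aluminium wheel.
- alu_mid (a point): Aluminium tracking wheel, bare bright metal, slightly crowned, 56 mm in diameter and 50 mm tall, standing on its end face (axis upright) on the round pad in the back row of the tray, behind can and tin, about 0.26 kg. The point is its centre, 25 mm above its foot; z along the axle.
- rubberwheel_mid (a point): Rubber-tyred contact wheel: black serrated tyre with an aluminium hub, 62 mm in diameter and 50 mm tall, standing on its end face (axis upright) on the bench between robot and tray, about 0.24 kg. The point is its centre, 25 mm above its foot; z along the axle.
- tray: Spares tray, fixed: grey folded sheet steel, 170 mm (x) by 440 mm (y), floor 4 mm thick, with a retaining lip of 3 mm sheet all round whose bead reaches 31 mm above the bench. Origin at the centre of its underside; its x points away from the robot, its y along the rows. A spare star knob and a small bearing carton lie in its front corners.
- pad: Round black rubber pad, fixed, 74 mm in diameter and 3 mm thick, on the tray floor in the back row; the aluminium wheel stands on it at the start. Origin at the centre of its underside, 4 mm above the bench; same axes as the tray.
- mat: Ribbed black rubber bench mat, fixed, lying on the bench to one side (left or right), 140 mm (x) by 210 mm (y), 4 mm thick (ribs to 4.5 mm). Origin at the centre of its underside. The side area for can and tin.
- dish: Round steel magnetic parts dish, fixed, empty, on the bench on the side opposite to the mat: flat floor 140 mm in diameter, 8 mm above the bench, rim 158 mm in diameter and 28 mm above the bench. Origin at the centre of its underside. The place for the aluminium wheel.
- white_roller_mid (a point): White plastic idler roller with a steel bearing, 44 mm in diameter and 56 mm tall, standing loose at one end of the tray's back row; it must stay where it is. The point is its centre, 28 mm above its foot.
- jar_mid (a point): Screw jar, clear with a grey screw lid, 51 mm in diameter and 58 mm tall, standing loose at the other end of the tray's back row; it must stay where it is. The point is its centre, 29 mm above its foot.

How it is judged (in metres and radians):
On the way, in this order (a step that is already met when the one before it is completed fails the run):
1. the can and the tin both stand upright and released on the mat, while the aluminium wheel is still on its pad (x of can_mid in the frame of mat between -0.07 and 0.07 m and y of can_mid in the frame of mat between -0.105 and 0.105 m and z of can_mid in the frame of mat below 0.08 m and angle between each of can_mid, tin_mid's own z axis and vertical below 0.12 rad and contact force between the fingers and can below 0.1 N and linear speed of each of can, tin below 0.02 m/s and x of tin_mid in the frame of mat between -0.07 and 0.07 m and y of tin_mid in the frame of mat between -0.105 and 0.105 m and z of tin_mid in the frame of mat below 0.066 m and contact force between the fingers and tin below 0.1 N and horizontal distance between alu_mid and pad below 0.02 m), for 0.2 s.
2. the aluminium wheel stands released in the dish (horizontal distance between alu_mid and dish below 0.045 m and z of alu_mid in the frame of dish below 0.039 m and angle between alu_mid's own z axis and vertical below 0.12 rad and contact force between the fingers and alu below 0.1 N and linear speed of alu below 0.02 m/s), for 0.2 s.
3. the rubber-tyred wheel stands released on the pad, can and tin still on the mat (horizontal distance between rubberwheel_mid and pad below 0.012 m and z of rubberwheel_mid in the frame of pad below 0.034 m and angle between each of rubberwheel_mid, can_mid, tin_mid's own z axis and vertical below 0.12 rad and contact force between the fingers and rubberwheel below 0.1 N and linear speed of each of rubberwheel, can, tin below 0.02 m/s and x of can_mid in the frame of mat between -0.07 and 0.07 m and y of can_mid in the frame of mat between -0.105 and 0.105 m and z of can_mid in the frame of mat below 0.08 m and contact force between the fingers and can below 0.1 N and x of tin_mid in the frame of mat between -0.07 and 0.07 m and y of tin_mid in the frame of mat between -0.105 and 0.105 m and z of tin_mid in the frame of mat below 0.066 m and contact force between the fingers and tin below 0.1 N), for 0.2 s.
At the end, for the whole second after the job is handed in: Aluminium wheel upright in the dish (within 45 mm of its centre), rubber-tyred wheel upright on the pad (within 12 mm of its middle), can and tin upright within 15 mm of where each stood at the start, white roller and jar not shifted by 15 mm; all released and at rest (all of step 2 and horizontal distance between rubberwheel_mid and pad below 0.012 m and z of rubberwheel_mid in the frame of pad below 0.034 m and angle between each of rubberwheel_mid, can_mid, tin_mid's own z axis and vertical below 0.12 rad and contact force between the fingers and rubberwheel below 0.1 N and linear speed of each of rubberwheel, can, tin below 0.02 m/s and distance of each of can_mid, tin_mid, white_roller_mid, jar_mid from where it was at the start of the episode below 0.015 m and contact force between the fingers and can below 0.1 N and contact force between the fingers and tin below 0.1 N); the robot touches nothing.
It fails at once if the can, the tin or one of the wheels is tipped over (more than about 40 degrees) (angle between any of can_mid, tin_mid, alu_mid, rubberwheel_mid's own z axis and vertical above 0.7 rad).
It fails at once if the can, the tin or one of the wheels is let fall from more than about 3 cm ((linear speed of can above 0.8 m/s and contact force between the fingers and can below 0.1 N) or (linear speed of tin above 0.8 m/s and contact force between the fingers and tin below 0.1 N) or (linear speed of alu above 0.8 m/s and contact force between the fingers and alu below 0.1 N) or (linear speed of rubberwheel above 0.8 m/s and contact force between the fingers and rubberwheel below 0.1 N)).
It fails at once if the white roller or the screw jar is shifted by more than 15 mm (distance of any of white_roller_mid, jar_mid from where it was at the start of the episode above 0.015 m).
It also fails if it takes over 139 s, if anything falls off the work surface, if the arm or the gripper's body presses on something with over 40 N, if the wrist force passes 120 N, or if a joint passes its speed limit or range.

## Working session

There is one attempt and no reset: what is moved stays moved. The work goes in short steps, each a Python script; the robot and the scene stay as the last script left them, time stands still between calls to the robot, and variables do not carry over. Pictures are saved under pics/ and viewed, and the job is handed in when it is done.

```bash
ls; mkdir -p pics; python3 - <<'E'
from station import env
import cv2,json
for n in("top","side"):
    im=env.read_camera(n); cv2.imwrite(f"pics/{n}0.png",im[:,:,::-1])
    p=env.camera_params(n); print(n,p)
print(env.state())
E
```

```text
pics
top {'vfov': 44.56189442376133, 'cx': 242.74776144053095, 'cy': 199.44043142054113, 'world_to_cam': array([[ 0.01748895, -0.99981616,  0.00785965, -0.0267314 ],
       [ 0.98949044,  0.01843575,  0.14341823, -0.56932685],
       [-0.14353676,  0.00526882,  0.98963096, -1.00680024],
       [ 0.        ,  0.        ,  0.        ,  1.        ]])}
side {'vfov': 55.15628269230048, 'cx': 252.13200581400895, 'cy': 186.52658789405217, 'world_to_cam': array([[-0.99778327, -0.06374535, -0.0191071 ,  0.52717747],
       [ 0.03373152, -0.73196374,  0.68050809, -0.09051002],
       [-0.05736493,  0.67835508,  0.7324914 , -0.78692311],
       [ 0.        ,  0.        ,  0.        ,  1.        ]])}
{'time': 0.1, 'qpos': array([-7.80825016e+01,  2.79106999e+00,  5.59950381e+00,  9.29327095e+01,
        6.84999054e-07,  8.26791170e+01]), 'joint_velocities': array([ 0.05219497, -0.11900054,  0.23982725, -0.02021747,  0.04667545,
        0.01302196]), 'effort': array([ 3.06575617e-03, -3.39850187e+01,  3.20936179e+01,  1.57833716e-02,
       -1.86288739e-04, -5.29381083e-06]), 'tcp_pos': array([ 0.17287338, -0.49513689,  0.23020272]), 'orientation': array([-1.79876737e+02, -1.58366395e-02,  1.92383644e+01]), 'force': array([-0.0198236 ,  0.13006918,  0.30282495]), 'torque': array([0.03289705, 0.003241  , 0.04556945]), 'width': 0.08542524640141759}
```

View pics/top0.png

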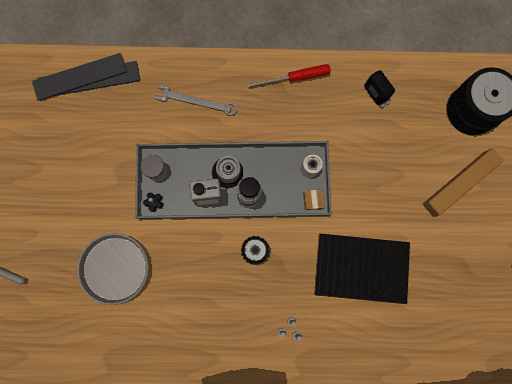

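View pics/side0.png

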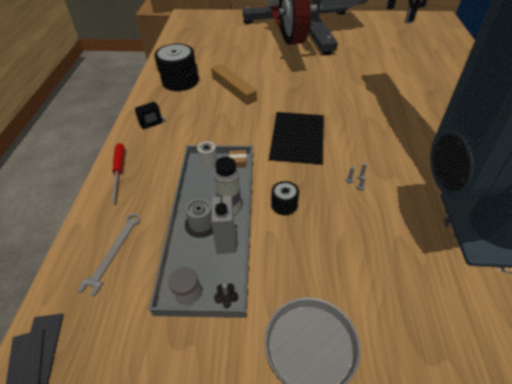

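```bash
cat > h.py <<'E'
import numpy as np, cv2
from station import env
def ray(n,u,v):
    p=env.camera_params(n); W=np.array(p['world_to_cam']); R,t=W[:3,:3],W[:3,3]
    f=192/np.tan(np.radians(p['vfov']/2))
    d=R.T@np.array([(u-p['cx'])/f,-(v-p['cy'])/f,-1.]); return -R.T@t,d
def pl(n,u,v,z):
    o,d=ray(n,u,v); return o+d*(z-o[2])/d[2]
def proj(n,P):
    p=env.camera_params(n); W=np.array(p['world_to_cam']); f=192/np.tan(np.radians(p['vfov']/2))
    c=W[:3,:3]@np.array(P)+W[:3,3]; return np.array([p['cx']-f*c[0]/c[2],p['cy']+f*c[1]/c[2]])
def tri(u1,u2):
    o,d=ray("top",*u1);q,e=ray("side",*u2);d/=np.linalg.norm(d);e/=np.linalg.norm(e)
    s=np.linalg.lstsq(np.c_[d,-e],q-o,rcond=None)[0]
    a,b=o+d*s[0],q+e*s[1];return (a+b)/2,np.linalg.norm(a-b)
E
python3 - <<'E'
import cv2
t=cv2.imread("pics/top0.png");s=cv2.imread("pics/side0.png")
cv2.imwrite("pics/t0z.png",cv2.resize(t[135:310,130:335],None,fx=3.4,fy=3.4,interpolation=cv2.INTER_CUBIC))
cv2.imwrite("pics/s0z.png",cv2.resize(s[130:320,145:345],None,fx=3.1,fy=3.1,interpolation=cv2.INTER_CUBIC))
E
```

```text
(no output)
```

View pics/t0z.png

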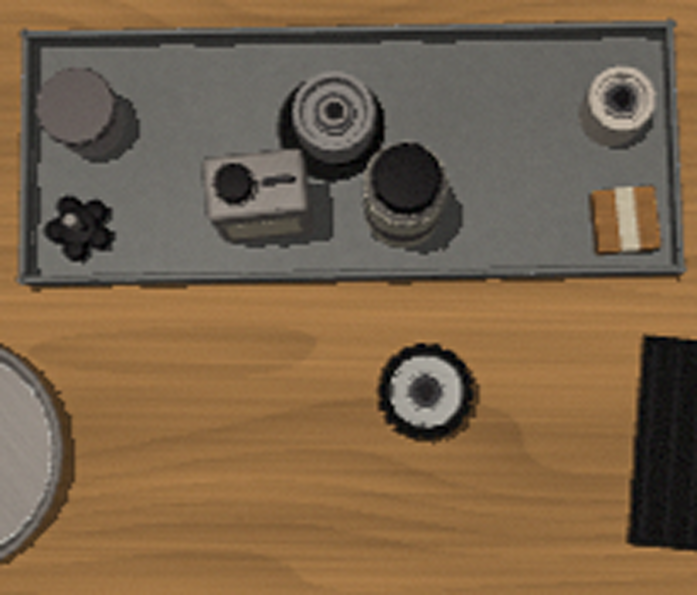

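View pics/s0z.png

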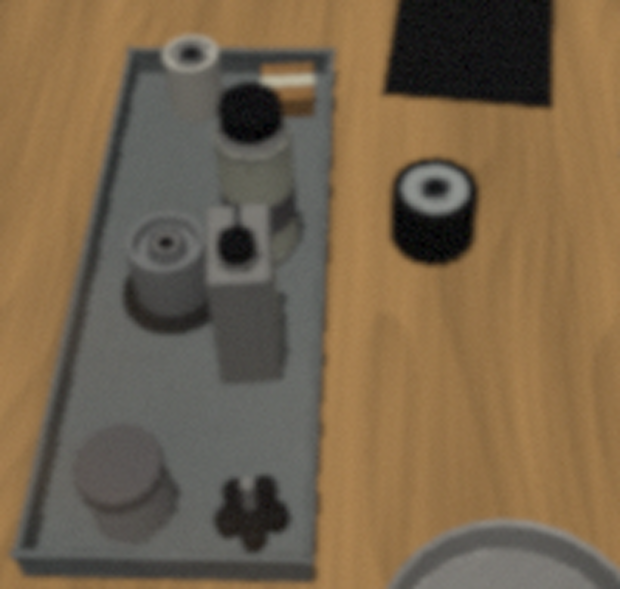

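```bash
cat > m0.py <<'E'
from h import *
def T(u,v): return (u+.5)/3.4-.5+130,(v+.5)/3.4-.5+135
def S(u,v): return (u+.5)/3.1-.5+145,(v+.5)/3.1-.5+130
np.set_printoptions(precision=4,suppress=True)
c=[pl("top",*T(*x),.031)[:2] for x in((24,34),(674,24),(684,272),(22,286))]
print("tray",np.array(c),"len",np.linalg.norm(c[0]-c[1]),np.linalg.norm(c[2]-c[3]),np.linalg.norm(c[0]-c[3]),np.linalg.norm(c[1]-c[2]),"mid",np.mean(c,0))
y=(c[0]-c[1]+c[3]-c[2]);print("yaw of y axis",np.degrees(np.arctan2(-y[0],y[1])))
print("can",pl("top",*T(407,180),.144), tri(T(407,180),S(252,113)))
k=[pl("top",*T(*x),.116)[:2] for x in((203,156),(303,150),(308,208),(210,217))]
print("tin",np.mean(k,0),[np.linalg.norm(k[i]-k[(i+1)%4]) for i in range(4)]); y=k[0]-k[1]+k[3]-k[2];print("tin yaw",np.degrees(np.arctan2(-y[0],y[1])))
print("alu",pl("top",*T(335,111),.057),tri(T(335,111),S(167,242)))
print("rub",pl("top",*T(427,391),.05),tri(T(427,391),S(435,188)))
print("roller",pl("top",*T(622,97),.06),"jar",pl("top",*T(75,106),.062))
im=cv2.imread("pics/top0.png");g=cv2.cvtColor(im,cv2.COLOR_BGR2GRAY)
m=cv2.inRange(g[225:310,310:415],0,45);m=cv2.morphologyEx(m,cv2.MORPH_OPEN,np.ones((5,5)))
cn=max(cv2.findContours(m,0,2)[0],key=cv2.contourArea);r=cv2.minAreaRect(cn);b=cv2.boxPoints(r)+[310,225]
B=np.array([pl("top",*x,.004)[:2] for x in b]);print("mat",b,B,B.mean(0),[np.linalg.norm(B[i]-B[(i+1)%4]) for i in range(4)])
d=[pl("top",*x,.028)[:2] for x in((78,269),(150,269),(114,234),(114,304))];print("dish",d,[(d[2]+d[3])/2,(d[0]+d[1])/2])
E
python3 m0.py
```

```text
tray [[ 0.6936  0.2288]
 [ 0.7092 -0.2102]
 [ 0.5403 -0.2153]
 [ 0.523   0.2216]] len 0.4392777031804398 0.4373210323810271 0.17075545843328943 0.16893458947134324 mid [0.6165 0.0062]
yaw of y axis 2.148984328798797
can [ 0.5793 -0.0288  0.144 ] (array([ 0.5808, -0.029 ,  0.1336]), np.float64(0.0004292782904449224))
tin [0.5807 0.063 ] [np.float64(0.06140078182941607), np.float64(0.03617041397212664), np.float64(0.05997885738142371), np.float64(0.03812286186388069)]
tin yaw 5.472031233979791
alu [0.639  0.0173 0.057 ] (array([0.6393, 0.0173, 0.0546]), np.float64(0.0005575346578966752))
rub [ 0.4582 -0.0456  0.05  ] (array([ 0.4581, -0.0456,  0.049 ]), np.float64(0.0002712943117966144))
roller [ 0.6513 -0.1702  0.06  ] jar [0.638  0.1862 0.062 ]
mat [[313.2887 294.5404]
 [319.2781 233.1491]
 [411.9328 242.1886]
 [405.9434 303.5798]] [[ 0.3616 -0.1793]
 [ 0.5002 -0.1937]
 [ 0.4833 -0.4062]
 [ 0.3452 -0.388 ]] [ 0.4226 -0.2918] [np.float64(0.13933306818180186), np.float64(0.21322537717258244), np.float64(0.13931723880482882), np.float64(0.20927572056166333)]
dish [array([0.4095, 0.345 ]), array([0.4122, 0.186 ]), array([0.4882, 0.27  ]), array([0.3351, 0.2612])] [array([0.4117, 0.2656]), array([0.4108, 0.2655])]
```

```bash
cat >> h.py <<'E'
def ori(pos,yaw):
    q0=env.state()['qpos'];best=None
    for k in(-180,0,180):
        y=yaw+k
        if abs(y)>200: continue
        q=env.solve_ik(pos,[180,0,y])
        if q is None: continue
        # keep j6 away from its limits, small motion
        c=abs(q[5]-q0[5])+abs(q[4]-q0[4])+(1e3 if abs(q[5])>170 else 0)
        if best is None or c<best[0]: best=(c,[180,0,y],q)
    if best is None: raise RuntimeError(f"no ik {pos} {yaw}")
    return best[1]
def log(s):
    st=env.state();print(s,"t%.1f"%st['time'],"tcp",np.round(st['tcp_pos'],4),"w %.4f"%st['width'],"F",np.round(st['force'],1),"q6 %.0f"%st['qpos'][5],flush=True)
def pick(xy,z,yaw,ztop,up,force=60):
    p=[xy[0],xy[1],ztop];env.goto(p,ori(p,yaw));log("above")
    hit=env.servo_line([xy[0],xy[1],z],speed=.12,guard=8)
    log("down hit=%s"%hit)
    if hit: return False
    env.gripper_to(0.0,force);log("gripped")
    env.servo_line([xy[0],xy[1],up],speed=.15);log("lifted")
    return True
def place(xy,z,yaw,zabove,up,opening=.085):
    p=[xy[0],xy[1],zabove];env.goto(p,ori(p,yaw));env.dwell(.2)
    env.servo_line([xy[0],xy[1],z+.012],speed=.15)
    hit=env.servo_line([xy[0],xy[1],z-.003],speed=.03,guard=4);log("set down hit=%s"%hit)
    env.gripper_to(opening);env.dwell(.1);log("released")
    env.servo_line([xy[0],xy[1],up],speed=.2)
E
python3 - <<'E'
from h import *
for p,y in[((.58,-.03,.2),92),((.44,-.34,.2),92),((.427,-.242,.2),92),((.58,.063,.2),94),((.639,.0173,.02),2),((.411,.2655,.1),2),((.458,-.0456,.01),2)]:
    for k in(-180,0):print(p,y+k,np.round(q) if (q:=env.solve_ik(p,[180,0,y+k])) is not None else None)
E
```

```text
(0.58, -0.03, 0.2) -88 [ -10.   11.   11.   90.    0. -102.]
(0.58, -0.03, 0.2) 92 [-10.  11.  11.  90.   0.  78.]
(0.44, -0.34, 0.2) -88 [ -45.    7.    7.   90.    0. -137.]
(0.44, -0.34, 0.2) 92 [-45.   7.   7.  90.   0.  43.]
(0.427, -0.242, 0.2) -88 [ -37.   -3.   -3.   89.    0. -129.]
(0.427, -0.242, 0.2) 92 [-37.  -3.  -3.  89.   0.  51.]
(0.58, 0.063, 0.2) -86 [ -0.  11.  11.  90.   0. -94.]
(0.58, 0.063, 0.2) 94 [-0. 11. 11. 90.  0. 86.]
(0.639, 0.0173, 0.02) -178 [-4. 23.  5. 72.  0. -6.]
(0.639, 0.0173, 0.02) 2 [ -4.  23.   5.  72.   0. 174.]
(0.411, 0.2655, 0.1) -178 [ 25.  -2. -14.  78.   0.  23.]
(0.411, 0.2655, 0.1) 2 [  25.   -2.  -14.   78.    0. -157.]
(0.458, -0.0456, 0.01) -178 [-14.  -3. -25.  67.   0. -16.]
(0.458, -0.0456, 0.01) 2 [-14.  -3. -25.  67.   0. 164.]
```

```bash
python3 - <<'E'
from h import *
if pick((.581,-.030),.080,92,.20,.20): pass
cv2.imwrite("pics/s1.png",env.read_camera("side")[:,:,::-1]);cv2.imwrite("pics/t1.png",env.read_camera("top")[:,:,::-1])
E
```

```text
above t2.3 tcp [ 0.581  -0.0311  0.2001] w 0.0852 F [-0.2  0.6  0.6] q6 78
down hit=False t3.5 tcp [ 0.5818 -0.0302  0.0812] w 0.0854 F [0.  0.1 0.7] q6 78
gripped t3.9 tcp [ 0.5815 -0.0301  0.0812] w 0.0508 F [-1.6  0.7  4.3] q6 78
lifted t4.8 tcp [ 0.5802 -0.0299  0.1983] w 0.0508 F [-0.7  0.9 -3.1] q6 78
```

View pics/s1.png

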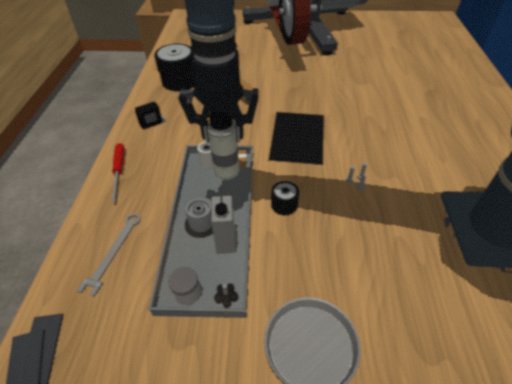

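The can hangs upright in the fingers (around pixel 224,150), while the tin, wheel and tray are unchanged. I'm setting it on the far part of the mat, then fetching the tin.

```bash
python3 - <<'E'
from h import *
place((.4186,-.3417),.0805,92,.19,.20)
cv2.imwrite("pics/s2.png",env.read_camera("side")[:,:,::-1])
if pick((.5805,.0628),.080,94.5,.20,.20):
    place((.4266,-.2419),.0805,94.5,.19,.20)
cv2.imwrite("pics/s3.png",env.read_camera("side")[:,:,::-1]);cv2.imwrite("pics/t3.png",env.read_camera("top")[:,:,::-1])
E
```

```text
set down hit=True t7.7 tcp [ 0.4191 -0.3423  0.0812] w 0.0508 F [-0.2  0.3  3.8] q6 42
released t8.2 tcp [ 0.4179 -0.3411  0.079 ] w 0.0853 F [0.1 0.3 0.5] q6 42
above t10.6 tcp [0.5805 0.0617 0.1999] w 0.0853 F [-0.3 -0.5  0.4] q6 85
down hit=False t11.8 tcp [0.5813 0.0627 0.0811] w 0.0850 F [ 0.6 -0.5 -0.4] q6 85
gripped t12.3 tcp [0.5806 0.0628 0.0808] w 0.0396 F [-0.9 -0.9  4.9] q6 85
lifted t13.2 tcp [0.5798 0.0628 0.1984] w 0.0398 F [ 0.2  1.5 -3.3] q6 85
set down hit=True t16.0 tcp [ 0.4266 -0.2421  0.0805] w 0.0398 F [-1.3  0.1  3.7] q6 48
released t16.6 tcp [ 0.4258 -0.2413  0.0788] w 0.0849 F [-0.6  0.6  0.7] q6 48
```

View pics/s3.png

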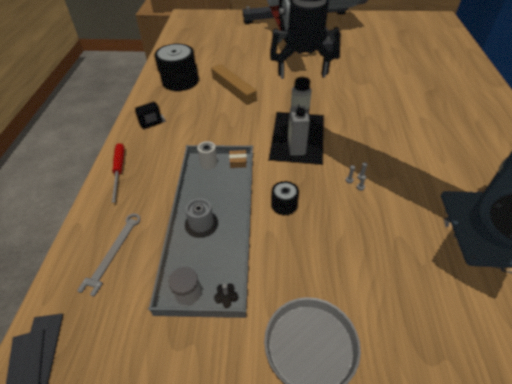

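View pics/t3.png

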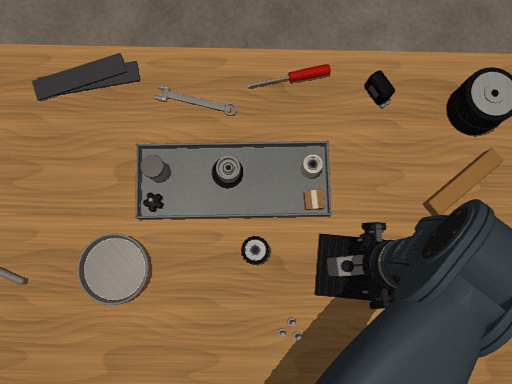

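Both stand upright on the mat (tin about 299,130 and can about 302,90 in the side view), and the tray's front row is clear. Next is the aluminium wheel.

```bash
python3 - <<'E'
from h import *
if pick((.6392,.0173),.015,2,.16,.15):
    place((.411,.2655),.016,2,.14,.16)
cv2.imwrite("pics/s4.png",env.read_camera("side")[:,:,::-1]);t=env.read_camera("top")[:,:,::-1];cv2.imwrite("pics/t4.png",t)
cv2.imwrite("pics/t4z.png",cv2.resize(t[130:310,70:340],None,fx=2.9,fy=2.9,interpolation=cv2.INTER_CUBIC))
E
```

```text
above t18.7 tcp [0.6388 0.0164 0.1599] w 0.0851 F [ 0.2 -0.   0.7] q6 -6
down hit=False t20.1 tcp [0.6402 0.0172 0.0163] w 0.0848 F [-0.1 -0.3 -0.9] q6 -6
gripped t20.4 tcp [0.6402 0.0175 0.0164] w 0.0546 F [0.8 1.2 4.2] q6 -6
lifted t21.5 tcp [0.6382 0.0173 0.1481] w 0.0548 F [-0.3  0.7 -3. ] q6 -6
set down hit=True t24.3 tcp [0.4119 0.266  0.0173] w 0.0551 F [0.7 0.8 3.6] q6 23
released t24.8 tcp [0.4101 0.2651 0.0154] w 0.0849 F [-0.3 -0.1 -0.5] q6 23
```

View pics/s4.png

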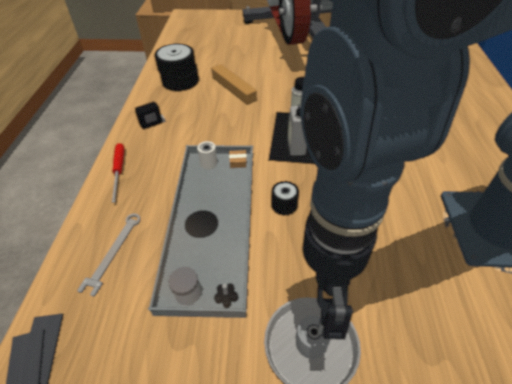

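View pics/t4z.png

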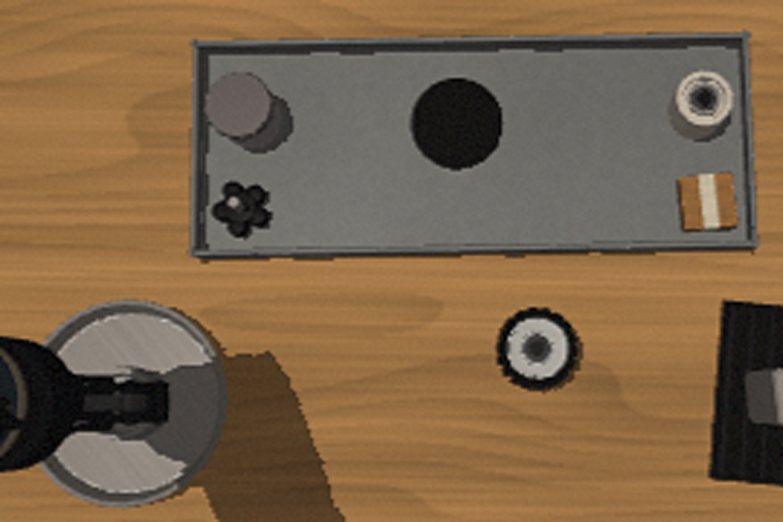

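The aluminium wheel stands in the dish (side view about 318,333). The pad is now bare, so I can measure its centre in both views.

```bash
python3 - <<'E'
from h import *
for n,f,(x0,y0,x1,y1) in(("top","t4",(200,145,260,200)),("side","s4",(175,200,235,245))):
    g=cv2.cvtColor(cv2.imread(f"pics/{f}.png"),cv2.COLOR_BGR2GRAY)[y0:y1,x0:x1]
    m=cv2.inRange(g,0,60);c=max(cv2.findContours(m,0,1)[0],key=cv2.contourArea)
    e=cv2.fitEllipse(c);u=np.array(e[0])+[x0,y0]
    print(n,u,e[1],pl(n,*u,.007))
E
```

```text
top [227.19465637 172.21032333] (30.430477142333984, 30.64310646057129) [0.6380663  0.02070998 0.007     ]
side [201.23882103 223.4265995 ] (24.597457885742188, 30.723180770874023) [0.63822958 0.02241547 0.007     ]
```

```bash
python3 - <<'E'
from h import *
if pick((.4582,-.0456),.010,2,.14,.14):
    place((.638,.0213),.018,2,.14,.17)
E
python3 - <<'E'
from h import *
# look with arm moved aside, on the way to the tin on the mat
p=[.4266,-.2419,.22];env.goto(p,ori(p,94.5));log("at mat")
s=env.read_camera("side")[:,:,::-1];t=env.read_camera("top")[:,:,::-1];cv2.imwrite("pics/s5.png",s);cv2.imwrite("pics/t5.png",t)
cv2.imwrite("pics/t5z.png",cv2.resize(t[130:310,70:340],None,fx=2.9,fy=2.9,interpolation=cv2.INTER_CUBIC))
cv2.imwrite("pics/s5z.png",cv2.resize(s[60:380,145:375],None,fx=1.8,fy=1.8,interpolation=cv2.INTER_CUBIC))
E
```

```text
above t27.0 tcp [ 0.4581 -0.0448  0.1398] w 0.0851 F [ 0.1  0.6 -0.5] q6 -16
down hit=False t28.2 tcp [ 0.4591 -0.0458  0.0109] w 0.0851 F [ 0.4 -1.3  0.6] q6 -16
gripped t28.6 tcp [ 0.4595 -0.0456  0.0114] w 0.0612 F [-0.5  1.4  5.2] q6 -16
lifted t29.6 tcp [ 0.4571 -0.0454  0.1384] w 0.0606 F [ 0.2  0.4 -2.6] q6 -16
set down hit=True t31.9 tcp [0.6388 0.0212 0.0185] w 0.0609 F [-0.1 -1.   3.4] q6 -6
released t32.4 tcp [0.6367 0.0214 0.016 ] w 0.0847 F [ 0.6 -1.  -0.4] q6 -6
at mat t34.6 tcp [ 0.4268 -0.2414  0.2193] w 0.0846 F [-0.  0.  0.] q6 48
```

View pics/s5z.png

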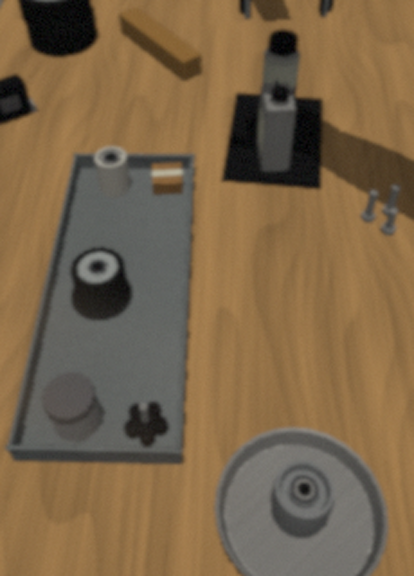

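View pics/t5z.png

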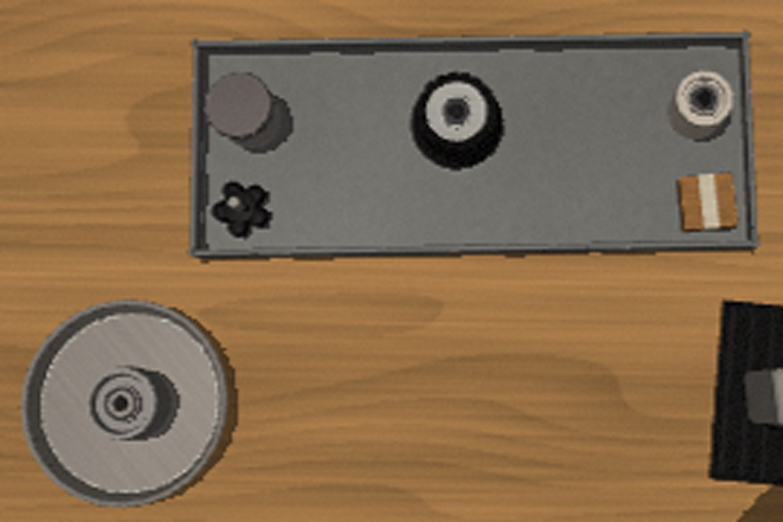

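The rubber wheel stands on the pad (top zoom 456,110) and the aluminium wheel in the dish (about 122,404). I'll check the hub position against the pad before putting the tin and can back.

```bash
cat > chk.py <<'E'
from h import *
def hub(f):
    im=cv2.imread(f)[155:185,210:245];m=cv2.inRange(cv2.cvtColor(im,cv2.COLOR_BGR2GRAY),120,255)
    m=cv2.morphologyEx(m,cv2.MORPH_OPEN,np.ones((2,2)))
    c=max(cv2.findContours(m,0,1)[0],key=cv2.contourArea);(e,r)=cv2.minEnclosingCircle(c);u=np.array(e)+[210,155]
    p=pl("top",*u,.057);print("hub",u,r,p,"off pad mm",np.round((p[:2]-[.6381,.0213])*1e3,1))
E
python3 -c "
from chk import *
hub('pics/t5.png')"
```

```text
hub [227.7465744 168.9383564] 10.105684280395508 [0.63528741 0.01817205 0.057     ] off pad mm [-2.8 -3.1]
```

```bash
python3 - <<'E'
from h import *
if pick((.4266,-.2419),.0805,94.5,.20,.20):
    place((.5805,.0628),.080,94.5,.20,.20)
if pick((.4186,-.3417),.0805,92,.20,.20):
    place((.581,-.030),.080,92,.20,.20)
p=[.30,-.30,.25];env.goto(p,ori(p,92));log("away")
s=env.read_camera("side")[:,:,::-1];t=env.read_camera("top")[:,:,::-1];cv2.imwrite("pics/s6.png",s);cv2.imwrite("pics/t6.png",t)
cv2.imwrite("pics/t6z.png",cv2.resize(t[135:310,130:335],None,fx=3.4,fy=3.4,interpolation=cv2.INTER_CUBIC))
E
```

```text
above t34.9 tcp [ 0.4261 -0.2407  0.1985] w 0.0850 F [0.2 0.1 0.6] q6 48
down hit=False t36.1 tcp [ 0.4273 -0.2425  0.0816] w 0.0853 F [-0.7 -0.2  0.3] q6 48
gripped t36.5 tcp [ 0.4268 -0.2423  0.0812] w 0.0395 F [-0.6  0.1  3.2] q6 48
lifted t37.5 tcp [ 0.426  -0.2414  0.1985] w 0.0392 F [-0.7 -0.2 -2.6] q6 48
set down hit=True t40.3 tcp [0.5811 0.0631 0.0811] w 0.0390 F [-0.2 -0.2  3.8] q6 85
released t40.9 tcp [0.5798 0.0629 0.0791] w 0.0850 F [ 0.6  0.8 -0.5] q6 85
above t43.2 tcp [ 0.4191 -0.3409  0.1999] w 0.0852 F [-0.4  0.8 -0.3] q6 42
down hit=False t44.4 tcp [ 0.4192 -0.3423  0.0816] w 0.0853 F [ 1.  -0.1  0.4] q6 42
gripped t44.8 tcp [ 0.4189 -0.3424  0.0817] w 0.0505 F [-1.3  0.4  3.7] q6 42
lifted t45.8 tcp [ 0.4181 -0.3411  0.1983] w 0.0510 F [ 1.  -0.7 -2.1] q6 42
set down hit=True t48.6 tcp [ 0.5818 -0.0301  0.0817] w 0.0507 F [ 0.4 -0.3  3.7] q6 78
released t49.1 tcp [ 0.5801 -0.0298  0.0793] w 0.0849 F [ 0.2 -0.4  0.9] q6 78
away t51.3 tcp [ 0.3005 -0.2996  0.2496] w 0.0847 F [ 0.4 -0.4 -0.3] q6 34
```

View pics/s6.png

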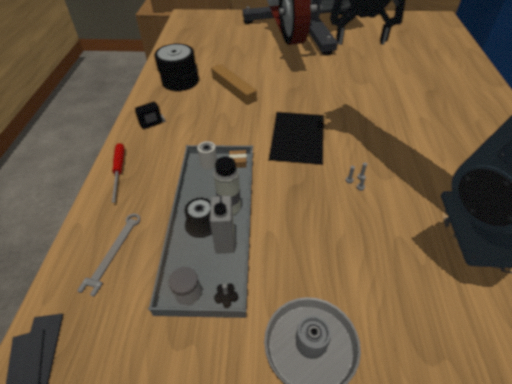

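View pics/t6z.png

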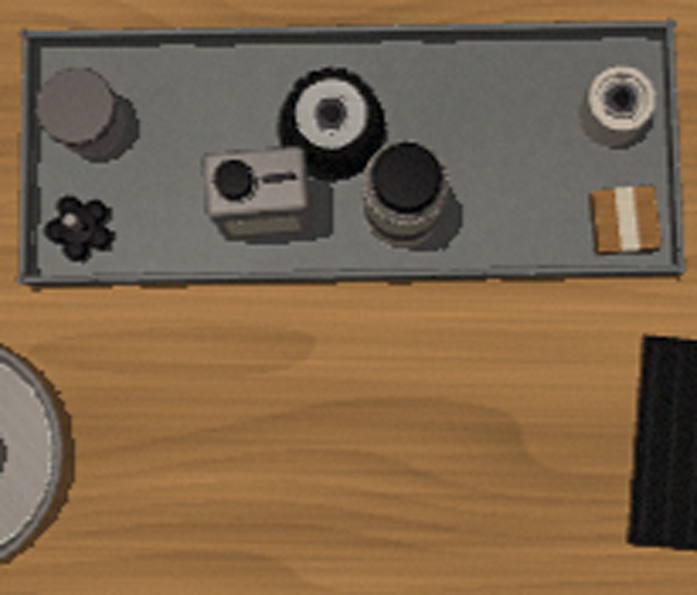

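The can's cap (zoom 407,178) and the tin's top are within about 1 px of their start. The roller and jar are where they were, and everything is upright and clear of the arm. Handing in.

```bash
python3 -c "
from station import env
print(env.finish_job())"
```

```text
the job is handed in; nothing more can be done
None
```

The job is done and handed in at about 51 s of the 139 s allowed; the hand-in reports no verdict. I stood the can and then the tin on the mat and put the aluminium wheel in the dish. The rubber wheel then went on the freed pad, and the tin and can went back to where they started.

**What the last pictures showed:**
- **Can and tin:** both upright and within about 1 px (roughly 2 mm) of where they stood at the start.
- **White roller and jar:** no visible shift.
- **Aluminium wheel:** upright, near the centre of the dish.
- **Rubber wheel:** upright on the pad. The hub measured about 4 mm off the pad's centre against the 12 mm limit. The arm let go of it about 1 mm from that centre, so the two figures differ by about 3 mm, probably measurement error.
- **Set-downs:** all six stopped on light contact at about the expected height.

No check failed. The can's two-view height came out 10 mm low at the start because my side-view pixel was on the cap's side instead of its top. I used the top-view position with the known height, and the grasp confirmed it.

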